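Put the bearing driver pieces back in their tray

TASK

The job on the bench is finished and the four turned aluminium pieces of the bearing driver set are still stacked on one another: pilot on collar on driver disc on large driver. Take the stack apart from the top and put each piece back in the tray, standing upright in the recess made for its diameter and fully down on the recess floor, set down rather than dropped and without tipping any piece over; let go of everything at the end.

Things in the scene. Friction and masses are not known exactly. Their poses are not given: they have to be found in the camera images.
- pilot: pilot: small solid aluminium button, 28 mm diameter, 34 mm tall (the lowest 25 mm are the full diameter with fine knurling; above it a 18 mm stub), about 0.06 kg; top of the stack. Origin at the centre of its underside, z up its axis; yaw is of no matter. The stacked pieces rest flat and loose on one another, each within 3 mm of the axis of the one below.
- collar: collar: thick aluminium cylinder, 40 mm diameter, 38 mm tall, 18 mm bore in its top, about 0.13 kg; second from the top. Origin at the centre of its underside, z up its axis; yaw is of no matter. The stacked pieces rest flat and loose on one another, each within 3 mm of the axis of the one below.
- driver_disc: driver disc: flat aluminium disc, 52 mm diameter, 24 mm tall, bevelled 3 mm at both edges, about 0.15 kg; third from the top. Origin at the centre of its underside, z up its axis; yaw is of no matter. The stacked pieces rest flat and loose on one another, each within 3 mm of the axis of the one below.
- large_driver: large driver: wide aluminium cylinder, 64 mm diameter, 44 mm tall, about 0.38 kg, 20 mm bore in its top; bottom of the stack, stands on the bench. Origin at the centre of its underside, z up its axis; yaw is of no matter. The stacked pieces rest flat and loose on one another, each within 3 mm of the axis of the one below.
- nest_28: square grey block 84 x 84 x 14 mm with a round recess for the 28 mm piece: 38 mm wide, 8 mm deep, black floor. Fixed in a wooden tray (192 mm square, rim 15 mm high) of four such blocks two by two, centres 87 mm apart, order varies. Origin: centre of its underside, 3 mm above the bench; recess floor 6 mm and top 14 mm above it; x and y along its (and the tray's) sides.
- nest_40: square grey block 84 x 84 x 14 mm with a round recess for the 40 mm piece: 50 mm wide, 8 mm deep, black floor. Fixed in a wooden tray (192 mm square, rim 15 mm high) of four such blocks two by two, centres 87 mm apart, order varies. Origin: centre of its underside, 3 mm above the bench; recess floor 6 mm and top 14 mm above it; x and y along its (and the tray's) sides.
- nest_52: square grey block 84 x 84 x 14 mm with a round recess for the 52 mm piece: 62 mm wide, 8 mm deep, black floor. Fixed in a wooden tray (192 mm square, rim 15 mm high) of four such blocks two by two, centres 87 mm apart, order varies. Origin: centre of its underside, 3 mm above the bench; recess floor 6 mm and top 14 mm above it; x and y along its (and the tray's) sides.
- nest_64: square grey block 84 x 84 x 14 mm with a round recess for the 64 mm piece: 74 mm wide, 8 mm deep, black floor. Fixed in a wooden tray (192 mm square, rim 15 mm high) of four such blocks two by two, centres 87 mm apart, order varies. Origin: centre of its underside, 3 mm above the bench; recess floor 6 mm and top 14 mm above it; x and y along its (and the tray's) sides.
There are look-alikes about, which are no part of the job. What is shaped like the pilot but blue is not meant. Leave any pink or yellow look-alike of the driver_disc alone.

How it is judged:
By the outcome, as a careful person would: the job done as asked, in the order asked, and still so for the second after the job is handed in, with the robot touching nothing.
It also fails if it takes over 109 s, if anything falls off the work surface, if the arm or the gripper's body presses on something with over 40 N, if the wrist force passes 120 N, or if a joint passes its speed limit or range.

ROBOT

A 7-joint arm with a two-finger parallel gripper is mounted at the origin on a cart in front of the work surface, level with it; the furniture and walls round the work are solid. World frame = base frame: x ahead of the robot, y to its left, z up, the work surface at z = 0. Lengths are in m, angles in rad, forces in N, time in s.
With the tool pointing down it reaches from about 0.4 to 0.875 m from the base axis. Payload 6.5 kg.
Tool frame: the origin (TCP) lies midway between the tips of the shut fingers; the grasp point (between the pads) lies 19 mm behind it; z points along the fingers, y is the line along which they close (so a half turn about z gives the same grasp; the last joint's range is limited). The gripper opens to 85 mm and grips with 20 to 120 N. Pads are 22 mm wide; open, the fingers measure 114 mm over their backs; the gripper's body (76 mm by 85 mm) begins 54 mm behind the grasp point. The pads swing forward as they close: fully open they stand 13 mm farther back than shut.
Start: joints at [-1.245, 0.536, -0.004, 1.538, 0.003, 1.067, -0.071], TCP at [0.248, 0.601, 0.231] pointing down, gripper open.
Joint ranges: [-2.7, 2.7], [-0.37, 2.16], [-1.27, 1.26], [0.24, 2.4], [-1.31, 4.45], [0.19, 1.91], [-2.76, 2.76]. Speed limits (rad/s): [2.39, 2.39, 3.14, 3.14, 3.14, 3.14, 3.14].

INTERFACE

Orientations are given as a 3x3 rotation matrix whose columns are the frame's x, y, z axes.
In Python, from bench import env gives the robot as it stands.
- The arm moves only by the tool step_arm, never from a script. Its argument "deltas" is text: rows parted by semicolons, each of 7 numbers parted by spaces: the shift along the tool's x, y, z normalised to -1 to 1, where 1 is 20 cm, then the turn, a rotation vector about the tool's x, y, z normalised to -1 to 1, where 1 is 180 degrees, then the opening, from 0 (shut) to 1 (fully open). In form: x y z rx ry rz claw; .... A call has 1 to 12 rows; each row is the pose to reach, as a shift and turn from the pose commanded when the call began, along the tool's axes at that moment, turning the shorter way round; what a row does not reach only later rows make up. A row lasts 1/8 s, in which the tool goes at most 62.5 mm and 10.7 degrees, less where a joint would pass 70% of its speed; a pose out of reach is approached as far as the arm can. A call with a number of a shift or a turn outside -1 to 1 is refused whole. A call with a gripper value outside its range is refused whole. The fingers move at their own pace and stop on an object; "force" is the grip in N (left out, the last holds). Time passes only in rows, so rows that repeat a pose let the fingers close. It gives the time, the measured TCP pose, the force, the opening and the grip force at its end, in the units of the state.
- env.observe(): the state, without advancing time (a new reading comes with each control period).
- env.snapshot(name): name is "side" or "top"; returns a dict with "color" (420x560x3 uint8, red, green, blue), "intrinsics" (3x3 intrinsics, pixels), "T" (4x4, takes a point from camera to world coordinates). Camera axes: x right, y up, looking along -z (the intrinsics and any distortion apply to the point x, -y, -z); pixel columns grow to the right and rows downward; lengths in m; the calibration is good to about 2 mm. A picture is of the moment at which its call begins. There is no depth.
- env.finish_job(): hands the job in; it is judged then, once.
The state is a dict: "time": time; "q": joint angles; "qd": joint speeds; "joint_efforts": joint torques, N m; "position": TCP position; "eef_rot": TCP orientation; "ft_force": force on the tool from outside, world axes, zero at the start; "wrist_torque": the same for the moment, N m; "grip_width": finger opening in m; "grasp_force": force on a finger pad.
Only numpy, scipy, OpenCV 4.12 (cv2) and the standard library are available. Lean on these libraries where they do the work, as an engineer would, in place of code of your own. Each camera call takes 0.05 s, during which the arm holds its last target. There are 200 camera calls.

## Working session

There is one attempt and no reset: what is moved stays moved. The work goes in short steps, Python scripts to look and compute and a tool call to move; the robot and the scene stay as the last step left them, time stands still between calls to the robot, and variables do not carry over. Pictures are saved under pics/ and viewed, at most 17 in all, crops included, and the job is handed in when it is done.

Besides the shell and the picture viewer there is one more tool, called after "Emit:" by a JSON object that holds its "fn" and its "kwargs". step_arm: Moves the arm, as the interface text tells. Its arguments: {"type":"object","properties":{"deltas":{"type":"string"},"force":{"type":"number"}},"required":["deltas"]}

```bash
ls; mkdir -p pics
python3 - <<'E'
from bench import env
import cv2
o=env.observe()
print(o['time'],o['position'],o['eef_rot'],o['grip_width'])
for n in("top","side"):
    s=env.snapshot(n);cv2.imwrite(f"pics/{n}0.png",s['color'][:,:,::-1]);print(s['intrinsics'],s['T'],[k for k in s])
E
```

```text
pics
0.0 [0.2480093  0.60010926 0.23036296] [[-9.24247562e-01  3.81793363e-01 -5.21355187e-04]
 [ 3.81793672e-01  9.24245907e-01 -1.75961314e-03]
 [-1.89948222e-04 -1.82536827e-03 -9.99998316e-01]] 0.08529354549711184
[[385.86999576   0.         283.85416064]
 [  0.         385.86999576 212.5601772 ]
 [  0.           0.           1.        ]] [[-0.01223076  0.9728368  -0.23116869  0.30609684]
 [-0.99991998 -0.01115244  0.00597085 -0.00737159]
 [ 0.00323057  0.23122322  0.97289536  0.94076986]
 [ 0.          0.          0.          1.        ]] ['color', 'intrinsics', 'T']
[[465.15558507   0.         273.60186846]
 [  0.         465.15558507 212.53278806]
 [  0.           0.           1.        ]] [[ 0.99591345  0.06327852 -0.06443778  0.44029709]
 [-0.0890676   0.57010365 -0.81673055 -0.76245204]
 [-0.01494529  0.81913226  0.57340996  0.61789982]
 [ 0.          0.          0.          1.        ]] ['color', 'intrinsics', 'T']
```

View pics/top0.png

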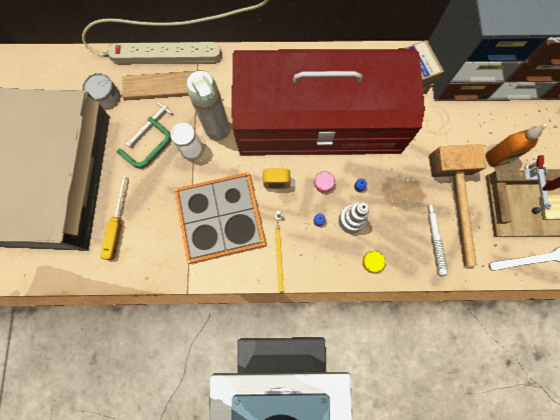

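View pics/side0.png

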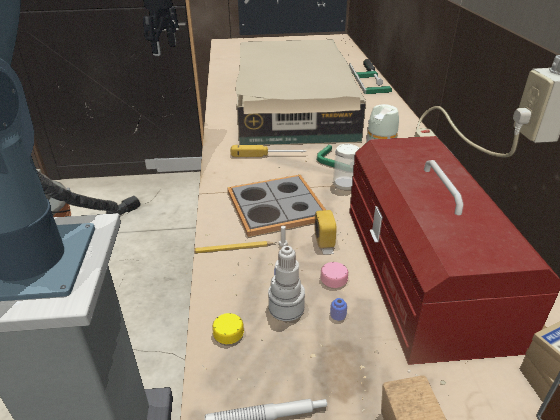

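Top view: tray centred at about (220,217) with the smallest recess at (233,195) and the larger ones below it; stack at (355,215), leaning toward the lens axis's outside. Blue lookalikes are at (320,219) and (361,185), pink at (325,181), yellow at (374,262). The side view shows the stack at (287,285).

```bash
cat > h.py <<'E'
import numpy as np,cv2
from bench import env
def snap(n):
    s=env.snapshot(n);return s['color'],s['intrinsics'],s['T']
def ray(s,uv,z):
    _,K,T=s;uv=np.atleast_2d(uv).astype(float)
    d=np.c_[(uv[:,0]-K[0,2])/K[0,0],-(uv[:,1]-K[1,2])/K[1,1],-np.ones(len(uv))]@T[:3,:3].T
    return T[:3,3]+d*((z-T[2,3])/d[:,2])[:,None]
def proj(s,P):
    _,K,T=s;c=(np.atleast_2d(P)-T[:3,3])@T[:3,:3]
    return np.c_[K[0,0]*c[:,0]/-c[:,2]+K[0,2],K[1,1]*-c[:,1]/-c[:,2]+K[1,2]]
E
python3 - <<'E'
from h import *
for n,(x,y,w,h) in(("top",(160,160,120,110)),("side",(210,160,140,90))):
    s=snap(n);im=s[0];hsv=cv2.cvtColor(im,cv2.COLOR_RGB2HSV)
    m=np.zeros(im.shape[:2],np.uint8);m[y:y+h,x:x+w]=1
    org=((hsv[...,0]<16)&(hsv[...,1]>150)&(hsv[...,2]>90)).astype(np.uint8)*m
    c=max(cv2.findContours(org,0,2)[0],key=cv2.contourArea)
    hull=cv2.convexHull(c);q=cv2.approxPolyDP(hull,6,True)[:,0]
    P=ray(s,q,.015)[:,:2];print(n,q.tolist(),P.round(4).tolist(),'c',P.mean(0),np.linalg.norm(P-np.roll(P,1,0),axis=1))
    r=cv2.minAreaRect(ray(s,hull[:,0],.015)[:,:2].astype(np.float32));print('rect',r)
    dk=((hsv[...,2]<95)).astype(np.uint8)*m
    for c in cv2.findContours(dk,0,2)[0]:
        if cv2.contourArea(c)>60:
            Q=ray(s,c[:,0],.017)[:,:2].astype(np.float32);e=cv2.minEnclosingCircle(Q);print('hole',c[:,0].mean(0),np.round(e[0],4),2*e[1],'eqd',2*np.sqrt(cv2.contourArea(Q)/np.pi))
    a,b=((300,110),(160,180)) if n=="top" else ((220,215),(150,120))
    x0,y0=a
    cr=im[y0:y0+b[1],x0:x0+b[0]] if n=="side" else im[165:275,300:400]
    cv2.imwrite(f"pics/{n}c.png",cv2.resize(cr,None,fx=5,fy=5,interpolation=cv2.INTER_CUBIC)[:,:,::-1])
E
```

```text
top [[249, 174], [265, 244], [189, 263], [176, 188]] [[0.6272, 0.0737], [0.4484, 0.0335], [0.4048, 0.2151], [0.5923, 0.256]] c [0.5181673  0.14458215] [0.18552938 0.18319437 0.18680171 0.1919221 ]
rect ((0.5185894966125488, 0.14621387422084808), (0.19191814959049225, 0.19146524369716644), 12.649155616760254)
hole [204.73529412 237.55882353] [0.4677 0.1806] 0.06002641096711159 eqd 0.057400460019209586
hole [238.875 229.5  ] [0.4868 0.0955] 0.07216598838567734 eqd 0.06949253849122194
hole [198.92592593 202.7037037 ] [0.5525 0.1992] 0.047905270010232925 eqd 0.04574613345746375
hole [232.47619048 196.52380952] [0.5715 0.1143] 0.03646104782819748 eqd 0.0336431877109153
side [[313, 221]] [[0.5913, 0.0544]] c [0.59126952 0.05439481] [0.]
rect ((0.5912694931030273, 0.05439481511712074), (0.0, 0.0), 0.0)
hole [264.76470588 213.97058824] [0.485  0.0934] 0.07211771607398987 eqd 0.06576860599331266
hole [299.59090909 205.77272727] [0.5696 0.1118] 0.036055292934179306 eqd 0.032822843558558835
hole [252.86206897 193.5862069 ] [0.4657 0.1781] 0.060082223266363144 eqd 0.055691579460537294
hole [288.11111111 187.66666667] [0.5512 0.1976] 0.04783657193183899 eqd 0.04447114026212935
```

View pics/topc.png

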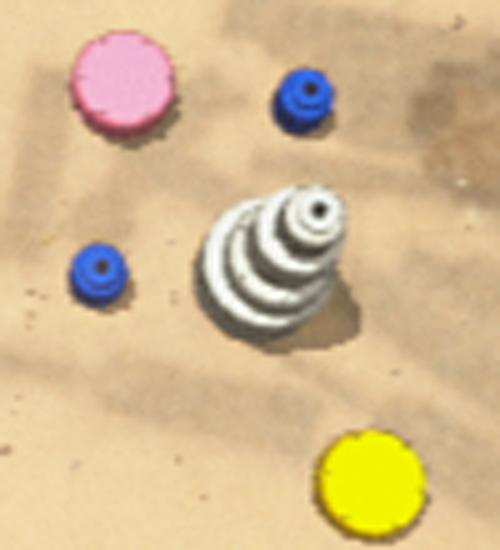

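View pics/sidec.png

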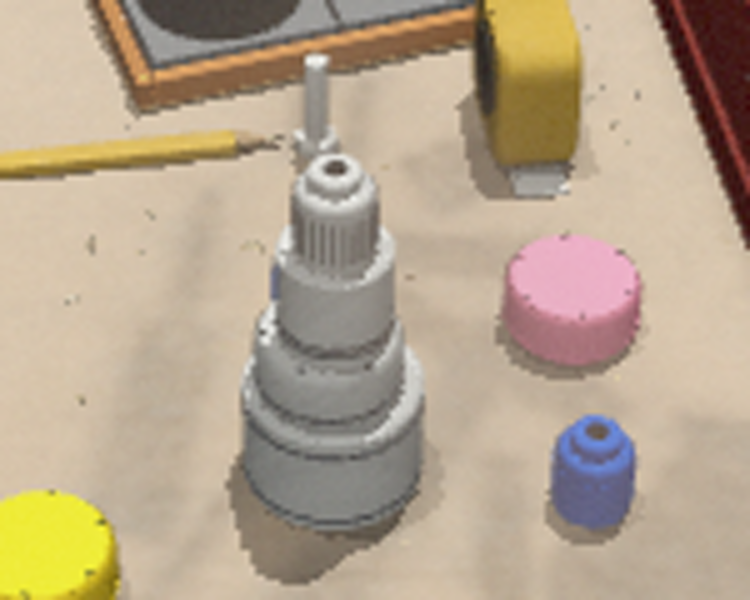

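```bash
cat >> h.py <<'E'
from scipy.optimize import least_squares
def tri(pts):
    A=[];b=[]
    for s,uv in pts:
        o=s[2][:3,3];d=ray(s,uv,0)[0]-o;d/=np.linalg.norm(d);M=np.eye(3)-np.outer(d,d);A.append(M);b.append(M@o)
    return np.linalg.lstsq(np.vstack(A),np.hstack(b),rcond=None)[0]
E
python3 - <<'E'
from h import *
t=snap("top");s=snap("side")
def dark(sn,x,y,r=4):
    g=cv2.cvtColor(sn[0],cv2.COLOR_RGB2GRAY)[y-r:y+r+1,x-r:x+r+1].astype(float);w=np.clip(110-g,0,None)
    Y,X=np.mgrid[-r:r+1,-r:r+1];return np.array([x+(w*X).sum()/w.sum(),y+(w*Y).sum()/w.sum()])
a=dark(t,364,207,2);b=dark(s,287,248,2)
print(a,b,'tri',tri([(t,a),(s,b)]),'top@.138',ray(t,a,.138),'side',ray(s,b,.138))
for n,sn,box in(("top",t,(335,195,35,42)),):
    # large driver rim leftmost/bottom contour via saturation mask
    hsv=cv2.cvtColor(sn[0],cv2.COLOR_RGB2HSV)
    m=((hsv[...,1]<45)).astype(np.uint8);x,y,w,h=box;k=np.zeros_like(m);k[y:y+h,x:x+w]=1
    c=max(cv2.findContours(m*k,0,1)[0],key=cv2.contourArea);print(cv2.boundingRect(c))
for nm,lo,hi in(("blue",(105,120,60),(130,255,255)),("pink",(150,60,150),(179,255,255)),("yel",(27,200,200),(33,255,255))):
    hsv=cv2.cvtColor(t[0],cv2.COLOR_RGB2HSV);m=cv2.inRange(hsv,lo,hi);m[:150]=0
    for c in cv2.findContours(m,0,2)[0]:
        if cv2.contourArea(c)>50: e=cv2.minEnclosingCircle(ray(t,c[:,0],.02)[:,:2].astype(np.float32));print(nm,e)
# predicted outlines of stack at xy: check large driver extents
P=ray(t,a,.138)[0]
for z,r in((0,.032),(.044,.032)):
    th=np.linspace(0,6.28,60);Q=proj(t,np.c_[P[0]+r*np.cos(th),P[1]+r*np.sin(th),0*th+z]);print(z,Q.min(0),Q.max(0))
    Q=proj(s,np.c_[P[0]+r*np.cos(th),P[1]+r*np.sin(th),0*th+z]);print('side',Q.min(0),Q.max(0))
E
```

```text
[363.49162011 206.53072626] [286.93233083 248.45112782] tri [ 0.50721642 -0.18329502  0.13901234] top@.138 [[ 0.50819135 -0.18349806  0.138     ]] side [[ 0.5066544  -0.18231787  0.138     ]]
(340, 202, 29, 30)
blue ((0.5077217817306519, -0.09948631376028061), 0.0133874686434865)
blue ((0.5944110751152039, -0.20498299598693848), 0.015575616620481014)
pink ((0.6049844026565552, -0.11463093757629395), 0.025972452014684677)
yel ((0.4037693738937378, -0.22730831801891327), 0.024091104045510292)
0 [339.39549519 207.71983485] [365.03239602 232.77430089]
side [269.85554603 295.73984252] [305.67252849 322.3478523 ]
0.044 [342.03760758 203.26442532] [368.86834771 229.42160844]
side [269.35856936 278.12378206] [306.29731375 304.40927886]
```

```bash
cat >> h.py <<'E'
def deltas(*targets):
    o=env.observe();p=o['position'];R=o['eef_rot'];print('t',round(o['time'],2),'pos',np.round(p,4),'F',np.round(o['ft_force'],1),'w',round(o['grip_width'],4),'gf',np.round(o['grasp_force'],1))
    for T in targets:print(T,np.round(R.T@(np.array(T)-p)/.2,3))
E
python3 -c "
from h import *
deltas((.40,.25,.30),(.507,-.183,.25))"
```

```text
t 0.3 pos [0.2481 0.6006 0.231 ] F [-0.   0.3 -1. ] w 0.0857 gf 0.0
(0.4, 0.25, 0.3) [-1.371 -1.33  -0.344]
(0.507, -0.183, 0.25) [-2.692 -3.127 -0.093]
```

Emit:
{"fn": "step_arm", "kwargs": {"deltas": "-0.2 -0.2 -0.25 0 0 0 1; -0.5 -0.5 -0.34 0 0 0 1; -0.8 -0.8 -0.34 0 0 0 1; -1 -0.97 -0.34 0 0 0 1; -1 -0.97 -0.34 0 0 0 1; -1 -0.97 -0.34 0 0 0 1; -1 -0.97 -0.34 0 0 0 1"}}

```text
time: 1.18
position: [0.3586, 0.3458, 0.2994]
eef_rot: [[-0.924, 0.381, -0.0], [0.381, 0.924, 0.001], [0.0, 0.001, -1.0]]
ft_force: [-0.2, 1.4, 0.7]
grip_width: 0.0854
grasp_force: 0.0
```

Emit:
{"fn": "step_arm", "kwargs": {"deltas": "-0.3 -0.3 0 0 0 0 1; -0.6 -0.65 0 0 0 0 1; -0.8 -0.97 0 0 0 0 1; -0.8 -0.97 0 0 0 0 1; -0.8 -0.97 0 0 0 0 1; -0.8 -0.97 0 0 0 0 1"}}

```text
time: 1.92
position: [0.4327, 0.1063, 0.2992]
eef_rot: [[-0.925, 0.38, -0.0], [0.38, 0.925, 0.0], [0.0, 0.0, -1.0]]
ft_force: [0.3, 0.1, -0.2]
grip_width: 0.0856
grasp_force: 0.0
```

Emit:
{"fn": "step_arm", "kwargs": {"deltas": "-0.3 -0.3 0 0 0 0 1; -0.6 -0.65 0 0 0 0 1; -0.8 -0.97 0.1 0 0 0 1; -0.8 -0.97 0.1 0 0 0 1; -0.8 -0.97 0.1 0 0 0 1; -0.8 -0.97 0.1 0 0 0 1; -0.8 -0.97 0.1 0 0 0 1"}}

```text
time: 2.8
position: [0.5071, -0.1329, 0.2792]
eef_rot: [[-0.926, 0.378, -0.0], [0.378, 0.926, 0.001], [0.0, 0.001, -1.0]]
ft_force: [-0.3, -0.5, -0.1]
grip_width: 0.0853
grasp_force: 0.0
```

```bash
python3 -c "
from h import *
deltas((.507,-.183,.2),(.507,-.183,.117));print(env.observe()['eef_rot'].round(4),env.observe()['q'])"
```

```text
t 2.8 pos [ 0.5071 -0.1329  0.2792] F [-0.3 -0.5 -0.1] w 0.0853 gf 0.0
(0.507, -0.183, 0.2) [-0.094 -0.232  0.396]
(0.507, -0.183, 0.117) [-0.094 -0.233  0.811]
[[-9.259e-01  3.778e-01 -0.000e+00]
 [ 3.778e-01  9.259e-01  1.000e-03]
 [ 4.000e-04  9.000e-04 -1.000e+00]] [-0.21254796  0.2836406   0.46919369  1.8382627  -0.14721263  1.05391672
  1.4969701 ]
```

Emit:
{"fn": "step_arm", "kwargs": {"deltas": "-0.06 -0.15 0.1 0 0 0 0.7; -0.095 -0.232 0.3 0 0 0 0.7; -0.095 -0.232 0.4 0 0 0 0.7; -0.095 -0.232 0.4 0 0 0 0.7; -0.095 -0.232 0.4 0 0 0 0.7"}}

```text
time: 3.42
position: [0.5074, -0.1848, 0.2003]
eef_rot: [[-0.925, 0.38, 0.002], [0.38, 0.925, 0.0], [-0.001, 0.001, -1.0]]
ft_force: [-0.5, 0.2, -0.1]
grip_width: 0.0595
grasp_force: 0.0
```

Run:
```python
from h import *
deltas((.507,-.183,.117));s=snap("side");cv2.imwrite("pics/a.png",cv2.resize(s[0][170:350,200:400],None,fx=3.3,fy=3.3)[:,:,::-1])
```

```text
t 3.42 pos [ 0.5074 -0.1848  0.2003] F [-0.5  0.2 -0.1] w 0.0595 gf 0.0
(0.507, -0.183, 0.117) [0.006 0.007 0.417]
```

View pics/a.png

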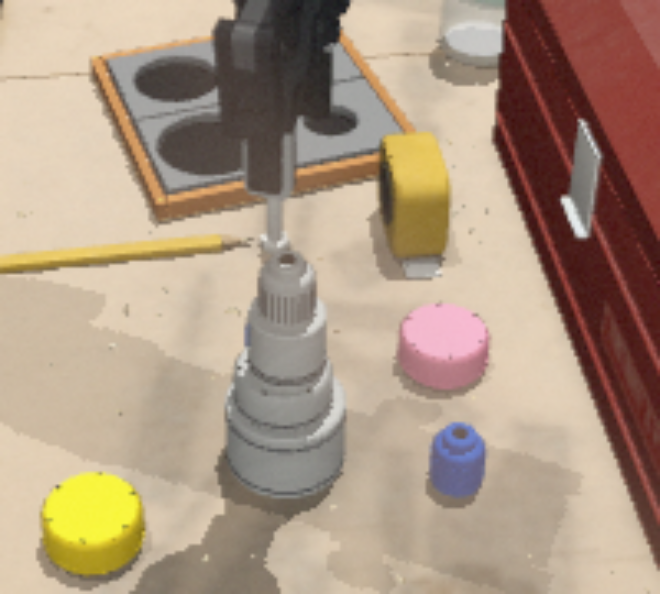

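The side view shows the open fingers straddling the line above the pilot (pilot top at crop (288,260)), aligned. Descending.

Emit:
{"fn": "step_arm", "kwargs": {"deltas": "0.004 0.006 0.15 0 0 0 0.7; 0.004 0.006 0.3 0 0 0 0.7; 0.004 0.006 0.38 0 0 0 0.7; 0.004 0.006 0.415 0 0 0 0.7; 0.004 0.006 0.415 0 0 0 0.7; 0.004 0.006 0.415 0 0 0 0.5; 0.004 0.006 0.415 0 0 0 0.4; 0.004 0.006 0.415 0 0 0 0.3; 0.004 0.006 0.415 0 0 0 0.2; 0.004 0.006 0.415 0 0 0 0.1; 0.004 0.006 0.415 0 0 0 0.1; 0.004 0.006 0.415 0 0 0 0.1", "force": 30}}

```text
time: 4.97
position: [0.5066, -0.1846, 0.117]
eef_rot: [[-0.924, 0.382, 0.001], [0.382, 0.924, -0.0], [-0.001, 0.0, -1.0]]
ft_force: [-0.9, 0.4, 6.4]
grip_width: 0.0268
grasp_force: 29.3
```

```bash
python3 -c "
from h import *
deltas((.507,-.183,.24),(.571,.1135,.24))"
```

```text
t 4.97 pos [ 0.5066 -0.1846  0.117 ] F [-0.9  0.4  6.4] w 0.0268 gf 29.3
(0.507, -0.183, 0.24) [ 0.001  0.008 -0.615]
(0.571, 0.1135, 0.24) [ 0.271  1.5   -0.615]
```

Emit:
{"fn": "step_arm", "kwargs": {"deltas": "0 0 -0.02 0 0 0 0.1; 0 0 -0.08 0 0 0 0.1; 0 0 -0.2 0 0 0 0.1; 0 0 -0.35 0 0 0 0.1; 0 0 -0.5 0 0 0 0.1; 0.05 0.1 -0.6 0 0 0 0.1; 0.12 0.3 -0.6 0 0 0 0.1; 0.18 0.55 -0.6 0 0 0 0.1; 0.25 0.8 -0.6 0 0 0 0.1; 0.25 0.9 -0.6 0 0 0 0.1; 0.25 0.9 -0.6 0 0 0 0.1"}}

```text
time: 6.35
position: [0.5291, 0.0018, 0.2367]
eef_rot: [[-0.925, 0.38, 0.001], [0.38, 0.925, -0.0], [-0.001, 0.0, -1.0]]
ft_force: [-0.0, 0.3, -0.7]
grip_width: 0.0269
grasp_force: 29.6
```

Run:
```python
from h import *
deltas((.571,.1135,.24),(.571,.1135,.08))
s=snap("side");cv2.imwrite("pics/b.png",s[0][:,:,::-1])
```

```text
t 6.35 pos [0.5291 0.0018 0.2367] F [-0.   0.3 -0.7] w 0.0269 gf 29.6
(0.571, 0.1135, 0.24) [ 0.018  0.596 -0.017]
(0.571, 0.1135, 0.08) [0.019 0.596 0.783]
```

View pics/b.png

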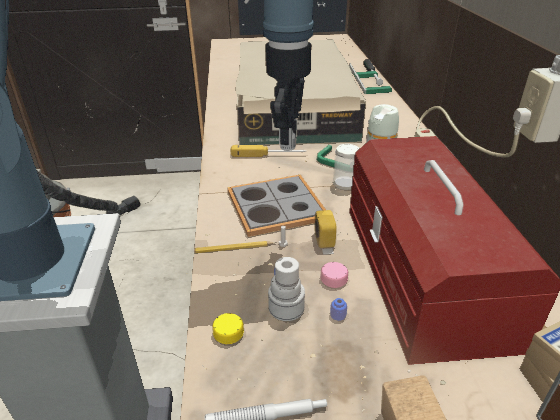

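Pilot is held in the gripper at (288,145), and the rest of the stack is undisturbed at (287,290). Continue over nest_28.

Emit:
{"fn": "step_arm", "kwargs": {"deltas": "0.005 0.15 0 0 0 0 0.1; 0.01 0.35 0 0 0 0 0.1; 0.019 0.5 0 0 0 0 0.1; 0.019 0.596 0.1 0 0 0 0.1; 0.019 0.596 0.3 0 0 0 0.1; 0.019 0.596 0.5 0 0 0 0.1; 0.019 0.596 0.7 0 0 0 0.1; 0.019 0.596 0.8 0 0 0 0.1; 0.019 0.596 0.8 0 0 0 0.1; 0.019 0.596 0.8 0 0 0 0.1"}}

```text
time: 7.65
position: [0.572, 0.1122, 0.0778]
eef_rot: [[-0.924, 0.383, 0.002], [0.383, 0.924, 0.0], [-0.002, 0.001, -1.0]]
ft_force: [-0.2, 0.8, -0.3]
grip_width: 0.0267
grasp_force: 29.6
```

Run:
```python
from h import *
deltas((.571,.1135,.02))
s=snap("side");t=snap("top")
cv2.imwrite("pics/c.png",np.hstack([cv2.resize(s[0][130:250,220:340],(400,400)),cv2.resize(t[0][165:265,170:270],(400,400))])[:,:,::-1])
```

```text
t 7.65 pos [0.572  0.1122 0.0778] F [-0.2  0.8 -0.3] w 0.0267 gf 29.6
(0.571, 0.1135, 0.02) [0.008 0.004 0.289]
```

View pics/c.png

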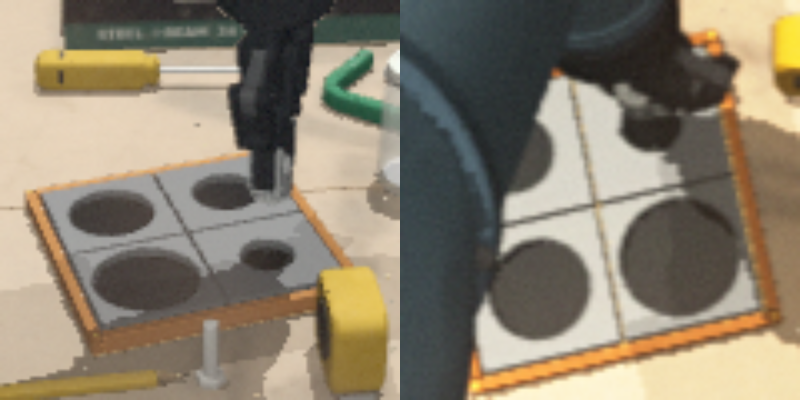

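The pilot hangs above the small recess (side crop: pilot (280,175), recess (267,255)). Lower it.

Emit:
{"fn": "step_arm", "kwargs": {"deltas": "0.007 0.004 0.08 0 0 0 0.1; 0.007 0.004 0.16 0 0 0 0.1; 0.007 0.004 0.22 0 0 0 0.1; 0.007 0.004 0.26 0 0 0 0.1; 0.007 0.004 0.275 0 0 0 0.1; 0.007 0.004 0.28 0 0 0 0.1; 0.007 0.004 0.28 0 0 0 0.1; 0.007 0.004 0.28 0 0 0 0.1"}}

```text
time: 8.75
position: [0.57, 0.114, 0.0207]
eef_rot: [[-0.924, 0.382, 0.001], [0.382, 0.924, 0.0], [-0.001, 0.0, -1.0]]
ft_force: [-0.1, -0.0, -0.3]
grip_width: 0.0267
grasp_force: 29.6
```

Emit:
{"fn": "step_arm", "kwargs": {"deltas": "0 0 0.003 0 0 0 0.1; 0 0 0.006 0 0 0 0.1; 0 0 0.006 0 0 0 0.1"}}

```text
time: 9.12
position: [0.5699, 0.114, 0.02]
eef_rot: [[-0.924, 0.382, 0.0], [0.382, 0.924, 0.0], [-0.0, 0.001, -1.0]]
ft_force: [-3.2, 0.2, 8.2]
grip_width: 0.0267
grasp_force: 30.5
```

Emit:
{"fn": "step_arm", "kwargs": {"deltas": "0 0 0 0 0 0 0.35; 0 0 0 0 0 0 0.4; 0 0 0 0 0 0 0.5; 0 0 0 0 0 0 0.5; 0 0 -0.1 0 0 0 0.5; 0 0 -0.3 0 0 0 0.5; 0 0 -0.55 0 0 0 0.5; 0 0 -0.8 0 0 0 0.5; 0 -0.2 -0.9 0 0 0 0.7; 0 -0.5 -0.9 0 0 0 0.7; 0 -0.8 -0.9 0 0 0 0.7; 0 -0.8 -0.9 0 0 0 0.7"}}

```text
time: 10.62
position: [0.5068, -0.0392, 0.2006]
eef_rot: [[-0.921, 0.39, 0.001], [0.39, 0.921, -0.001], [-0.001, -0.001, -1.0]]
ft_force: [-0.0, 0.7, 0.1]
grip_width: 0.0597
grasp_force: 0.0
```

Run:
```python
from h import *
deltas((.507,-.183,.2))
s=snap("side");t=snap("top")
cv2.imwrite("pics/d.png",np.hstack([cv2.resize(s[0][160:320,210:370],(400,400)),cv2.resize(t[0][165:265,280:380],(400,400))])[:,:,::-1])
# collar top bore, expected z .106
for sn,x,y in((t,0,0),(s,0,0)): pass
np.savez("st.npz",t=t[0],s=s[0],tK=t[1],tT=t[2],sK=s[1],sT=s[2])
```

```text
t 10.62 pos [ 0.5068 -0.0392  0.2006] F [-0.   0.7  0.1] w 0.0597 gf 0.0
(0.507, -0.183, 0.2) [-0.281 -0.662  0.004]
```

View pics/d.png

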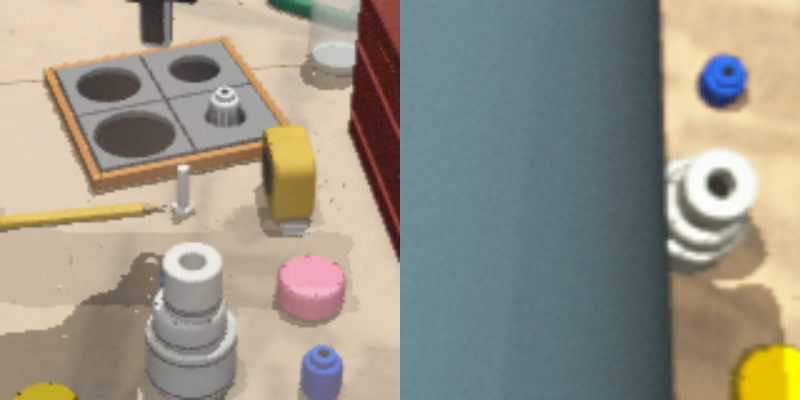

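The pilot stands upright in its recess (crop (224,105)); the collar top is at side crop (193,263) and top crop (720,183).

Run:
```python
from h import *
f=np.load("st.npz");t=(f['t'],f['tK'],f['tT']);s=(f['s'],f['sK'],f['sT'])
a=(359.9,210.8);b=(287.,265.2)
print(tri([(t,a),(s,b)]),ray(t,a,.106),ray(s,b,.106))
```

```text
[ 0.50707537 -0.1826816   0.1024342 ] [[ 0.50653359 -0.181925    0.106     ]] [[ 0.50630854 -0.18679115  0.106     ]]
```

Emit:
{"fn": "step_arm", "kwargs": {"deltas": "-0.1 -0.25 0 0 0 0 0.8; -0.2 -0.5 0 0 0 0 0.8; -0.275 -0.65 0.1 0 0 0 0.8; -0.275 -0.65 0.2 0 0 0 0.8; -0.275 -0.65 0.2 0 0 0 0.8; -0.275 -0.65 0.2 0 0 0 0.8"}}

```text
time: 11.48
position: [0.5109, -0.1738, 0.1598]
eef_rot: [[-0.925, 0.38, 0.001], [0.38, 0.925, 0.0], [-0.001, 0.001, -1.0]]
ft_force: [0.7, -0.1, 0.8]
grip_width: 0.0685
grasp_force: 0.0
```

```bash
python3 -c "
from h import *
deltas((.507,-.183,.08));print(env.observe()['eef_rot'].round(3))"
```

```text
t 11.47 pos [ 0.5109 -0.1738  0.1598] F [ 0.7 -0.1  0.8] w 0.0685 gf 0.0
(0.507, -0.183, 0.08) [ 0.001 -0.05   0.399]
[[-0.925  0.38   0.001]
 [ 0.38   0.925  0.   ]
 [-0.001  0.001 -1.   ]]
```

Emit:
{"fn": "step_arm", "kwargs": {"deltas": "0 -0.05 0.05 0 0 0 0.8; 0 -0.05 0.15 0 0 0 0.8; 0 -0.05 0.28 0 0 0 0.8; 0 -0.05 0.37 0 0 0 0.8; 0 -0.05 0.4 0 0 0 0.8; 0 -0.05 0.4 0 0 0 0.65; 0 -0.05 0.4 0 0 0 0.55; 0 -0.05 0.4 0 0 0 0.45; 0 -0.05 0.4 0 0 0 0.35; 0 -0.05 0.4 0 0 0 0.25; 0 -0.05 0.4 0 0 0 0.25; 0 -0.05 0.4 0 0 0 0.25", "force": 35}}

```text
time: 12.98
position: [0.5067, -0.1845, 0.08]
eef_rot: [[-0.924, 0.382, 0.002], [0.382, 0.924, -0.0], [-0.001, 0.0, -1.0]]
ft_force: [-0.8, 0.3, 6.4]
grip_width: 0.0387
grasp_force: 34.4
```

Emit:
{"fn": "step_arm", "kwargs": {"deltas": "0 0 -0.02 0 0 0 0.2; 0 0 -0.08 0 0 0 0.2; 0 0 -0.2 0 0 0 0.2; 0 0 -0.35 0 0 0 0.2; 0 0 -0.5 0 0 0 0.2; 0.05 0.15 -0.7 0 0 0 0.2; 0.15 0.35 -0.7 0 0 0 0.2; 0.3 0.6 -0.7 0 0 0 0.2; 0.4 0.8 -0.7 0 0 0 0.2; 0.5 0.95 -0.7 0 0 0 0.2; 0.5 0.95 -0.7 0 0 0 0.2; 0.5 0.95 -0.7 0 0 0 0.2"}}

```text
time: 14.48
position: [0.4862, 0.0287, 0.2196]
eef_rot: [[-0.924, 0.382, 0.001], [0.382, 0.924, -0.0], [-0.001, -0.0, -1.0]]
ft_force: [-0.6, -0.3, -1.2]
grip_width: 0.0386
grasp_force: 35.6
```

Run:
```python
from h import *
deltas((.552,.199,.22),(.552,.199,.07))
```

```text
t 14.47 pos [0.4862 0.0287 0.2196] F [-0.6 -0.3 -1.2] w 0.0386 gf 35.6
(0.552, 0.199, 0.22) [ 0.021  0.913 -0.002]
(0.552, 0.199, 0.07) [0.022 0.913 0.748]
```

Emit:
{"fn": "step_arm", "kwargs": {"deltas": "0.005 0.15 0 0 0 0 0.2; 0.01 0.4 0 0 0 0 0.2; 0.015 0.65 0 0 0 0 0.2; 0.021 0.85 0 0 0 0 0.2; 0.021 0.913 0.1 0 0 0 0.2; 0.021 0.913 0.3 0 0 0 0.2; 0.021 0.913 0.5 0 0 0 0.2; 0.021 0.913 0.68 0 0 0 0.2; 0.021 0.913 0.75 0 0 0 0.2; 0.021 0.913 0.75 0 0 0 0.2; 0.021 0.913 0.75 0 0 0 0.2"}}

```text
time: 15.85
position: [0.5533, 0.1998, 0.0706]
eef_rot: [[-0.924, 0.382, 0.002], [0.382, 0.924, 0.001], [-0.002, 0.002, -1.0]]
ft_force: [-0.2, 0.5, -1.6]
grip_width: 0.0392
grasp_force: 35.7
```

Run:
```python
from h import *
deltas((.552,.199,.0215))
```

```text
t 15.85 pos [0.5533 0.1998 0.0706] F [-0.2  0.5 -1.6] w 0.0392 gf 35.7
(0.552, 0.199, 0.0215) [ 0.005 -0.006  0.246]
```

Emit:
{"fn": "step_arm", "kwargs": {"deltas": "0.005 -0.006 0.08 0 0 0 0.2; 0.005 -0.006 0.15 0 0 0 0.2; 0.005 -0.006 0.2 0 0 0 0.2; 0.005 -0.006 0.23 0 0 0 0.2; 0.005 -0.006 0.24 0 0 0 0.2; 0.005 -0.006 0.244 0 0 0 0.2; 0.005 -0.006 0.244 0 0 0 0.2"}}

```text
time: 16.73
position: [0.5501, 0.1989, 0.0211]
eef_rot: [[-0.924, 0.382, -0.001], [0.382, 0.924, -0.0], [0.001, -0.0, -1.0]]
ft_force: [-3.9, -1.3, 8.0]
grip_width: 0.039
grasp_force: 36.6
```

Emit:
{"fn": "step_arm", "kwargs": {"deltas": "0 0 0.003 0 0 0 0.2; 0 0 0.003 0 0 0 0.2"}}

```text
time: 16.98
position: [0.5501, 0.1989, 0.0211]
eef_rot: [[-0.924, 0.382, -0.001], [0.382, 0.924, 0.0], [0.001, -0.0, -1.0]]
ft_force: [-5.9, -1.8, 14.6]
grip_width: 0.0389
grasp_force: 37.1
```

Emit:
{"fn": "step_arm", "kwargs": {"deltas": "0 0 0 0 0 0 0.5; 0 0 0 0 0 0 0.55; 0 0 0 0 0 0 0.65; 0 0 0 0 0 0 0.65; 0 0 -0.1 0 0 0 0.65; 0 0 -0.3 0 0 0 0.65; 0 0 -0.55 0 0 0 0.65; 0 0 -0.8 0 0 0 0.7; 0 -0.2 -0.9 0 0 0 0.9; 0 -0.5 -0.9 0 0 0 0.9; 0 -0.8 -0.9 0 0 0 0.9; 0 -0.8 -0.9 0 0 0 0.9"}}

```text
time: 18.48
position: [0.4879, 0.0464, 0.2011]
eef_rot: [[-0.921, 0.389, 0.0], [0.389, 0.921, -0.0], [-0.0, -0.0, -1.0]]
ft_force: [0.9, 1.3, -0.8]
grip_width: 0.0769
grasp_force: 0.0
```

Run:
```python
from h import *
deltas((.507,-.183,.15))
s=snap("side");t=snap("top")
cv2.imwrite("pics/e.png",np.hstack([cv2.resize(s[0][160:320,210:370],(400,400)),cv2.resize(t[0][165:265,280:380],(400,400))])[:,:,::-1])
np.savez("st.npz",t=t[0],s=s[0],tK=t[1],tT=t[2],sK=s[1],sT=s[2])
```

```text
t 18.48 pos [0.4879 0.0464 0.2011] F [ 0.9  1.3 -0.8] w 0.0769 gf 0.0
(0.507, -0.183, 0.15) [-0.534 -1.019  0.256]
```

View pics/e.png

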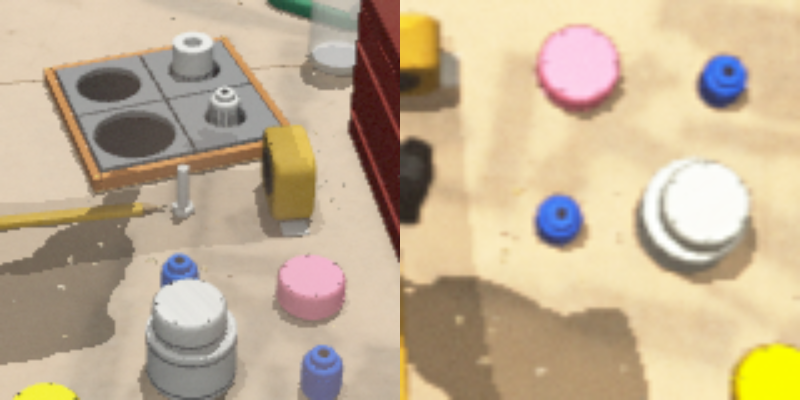

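Collar stands upright in its recess (crop (193,57)); disc is now on top, its circle centred at top crop (705,206).

Run:
```python
from h import *
f=np.load("st.npz");t=(f['t'],f['tK'],f['tT']);s=(f['s'],f['sK'],f['sT'])
a=(280+305/4-.4,165+206/4-.4)
print(ray(t,a,.065))
b=(210+190*.4,160+308*.4);print(ray(s,b,.068))
```

```text
[[ 0.50379139 -0.18032486  0.065     ]]
[[ 0.50437839 -0.1893252   0.068     ]]
```

Emit:
{"fn": "step_arm", "kwargs": {"deltas": "-0.15 -0.25 0 0 0 0 0.95; -0.3 -0.5 0 0 0 0 0.95; -0.45 -0.75 0 0 0 0 0.95; -0.53 -0.95 0 0 0 0 0.95; -0.53 -1 0.1 0 0 0 0.95; -0.53 -1 0.25 0 0 0 0.95; -0.53 -1 0.25 0 0 0 0.95; -0.53 -1 0.25 0 0 0 0.95"}}

```text
time: 19.58
position: [0.5123, -0.1734, 0.1507]
eef_rot: [[-0.925, 0.38, 0.001], [0.38, 0.925, -0.0], [-0.001, 0.0, -1.0]]
ft_force: [0.3, 1.0, -0.3]
grip_width: 0.081
grasp_force: 0.0
```

```bash
python3 -c "
from h import *
deltas((.506,-.183,.053));print(env.observe()['eef_rot'].round(3))"
```

```text
t 19.57 pos [ 0.5123 -0.1734  0.1507] F [ 0.3  1.  -0.3] w 0.081 gf 0.0
(0.506, -0.183, 0.053) [ 0.012 -0.056  0.488]
[[-0.925  0.38   0.001]
 [ 0.38   0.925 -0.   ]
 [-0.001  0.    -1.   ]]
```

Emit:
{"fn": "step_arm", "kwargs": {"deltas": "0.01 -0.055 0.05 0 0 0 0.95; 0.01 -0.055 0.15 0 0 0 0.95; 0.01 -0.055 0.28 0 0 0 0.95; 0.01 -0.055 0.4 0 0 0 0.95; 0.01 -0.055 0.46 0 0 0 0.95; 0.01 -0.055 0.485 0 0 0 0.95; 0.01 -0.055 0.488 0 0 0 0.8; 0.01 -0.055 0.488 0 0 0 0.7; 0.01 -0.055 0.488 0 0 0 0.6; 0.01 -0.055 0.488 0 0 0 0.5; 0.01 -0.055 0.488 0 0 0 0.4; 0.01 -0.055 0.488 0 0 0 0.4", "force": 45}}

```text
time: 21.08
position: [0.5056, -0.1836, 0.0532]
eef_rot: [[-0.924, 0.382, 0.001], [0.382, 0.924, 0.0], [-0.001, 0.001, -1.0]]
ft_force: [-1.9, 0.4, 8.6]
grip_width: 0.05
grasp_force: 45.3
```

Emit:
{"fn": "step_arm", "kwargs": {"deltas": "0 0 0 0 0 0 0.35; 0 0 -0.02 0 0 0 0.35; 0 0 -0.08 0 0 0 0.35; 0 0 -0.18 0 0 0 0.35; 0 0 -0.3 0 0 0 0.35; 0 0 -0.4 0 0 0 0.35; 0 0 -0.4 0 0 0 0.35"}}

```text
time: 21.95
position: [0.5062, -0.1839, 0.1338]
eef_rot: [[-0.924, 0.382, 0.003], [0.382, 0.924, -0.001], [-0.003, 0.001, -1.0]]
ft_force: [0.2, -0.0, -1.7]
grip_width: 0.0499
grasp_force: 47.0
```

Run:
```python
from h import *
deltas((.467,.18,.2),(.467,.18,.07))
s=snap("side");cv2.imwrite("pics/f.png",cv2.resize(s[0][190:330,210:370],None,fx=4,fy=4)[:,:,::-1])
```

```text
t 21.95 pos [ 0.5062 -0.1839  0.1338] F [ 0.2 -0.  -1.7] w 0.0499 gf 47.0
(0.467, 0.18, 0.2) [ 0.875  1.607 -0.333]
(0.467, 0.18, 0.07) [0.877 1.607 0.317]
```

View pics/f.png

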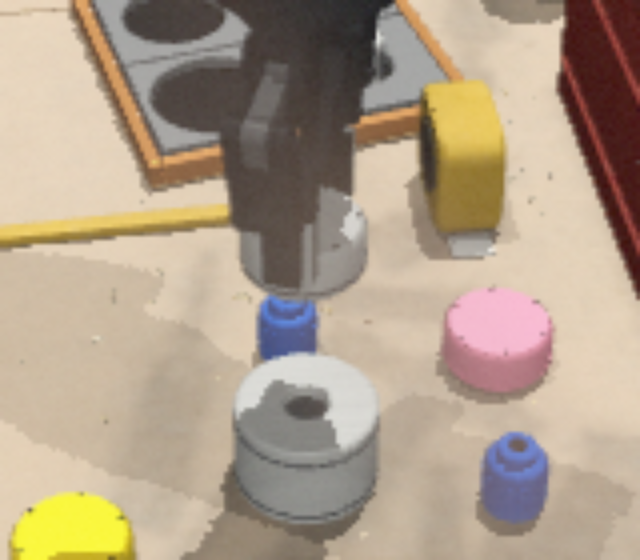

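The disc is held level (crop (305,245)); the large driver remains on the bench with its bore at crop (307,405).

Emit:
{"fn": "step_arm", "kwargs": {"deltas": "0.02 0.05 -0.15 0 0 0 0.35; 0.1 0.2 -0.3 0 0 0 0.35; 0.25 0.4 -0.33 0 0 0 0.35; 0.4 0.6 -0.33 0 0 0 0.35; 0.55 0.8 -0.33 0 0 0 0.35; 0.7 0.97 -0.33 0 0 0 0.35; 0.7 0.97 -0.33 0 0 0 0.35; 0.7 0.97 -0.33 0 0 0 0.35"}}

```text
time: 23.0
position: [0.4494, 0.0486, 0.1976]
eef_rot: [[-0.924, 0.382, -0.001], [0.382, 0.924, -0.001], [0.0, -0.001, -1.0]]
ft_force: [0.4, -0.1, -1.7]
grip_width: 0.0502
grasp_force: 47.4
```

```bash
python3 -c "
from h import *
deltas((.467,.18,.06))"
```

```text
t 23.0 pos [0.4494 0.0486 0.1976] F [ 0.4 -0.1 -1.7] w 0.0502 gf 47.4
(0.467, 0.18, 0.06) [0.169 0.641 0.688]
```

Emit:
{"fn": "step_arm", "kwargs": {"deltas": "0.03 0.1 0 0 0 0 0.35; 0.07 0.3 0 0 0 0 0.35; 0.13 0.5 0 0 0 0 0.35; 0.17 0.641 0.05 0 0 0 0.35; 0.17 0.641 0.2 0 0 0 0.35; 0.17 0.641 0.4 0 0 0 0.35; 0.17 0.641 0.6 0 0 0 0.35; 0.17 0.641 0.68 0 0 0 0.35; 0.17 0.641 0.69 0 0 0 0.35; 0.17 0.641 0.69 0 0 0 0.35"}}

```text
time: 24.25
position: [0.4683, 0.1806, 0.0611]
eef_rot: [[-0.924, 0.382, 0.002], [0.382, 0.924, 0.001], [-0.001, 0.001, -1.0]]
ft_force: [-0.0, 0.3, -1.3]
grip_width: 0.0503
grasp_force: 47.4
```

```bash
python3 -c "
from h import *
deltas((.467,.18,.018))
s=snap('side');cv2.imwrite('pics/g.png',cv2.resize(s[0][140:240,210:340],None,fx=4,fy=4)[:,:,::-1])"
```

```text
t 24.25 pos [0.4683 0.1806 0.0611] F [-0.   0.3 -1.3] w 0.0503 gf 47.4
(0.467, 0.18, 0.018) [ 0.005 -0.006  0.215]
```

View pics/g.png

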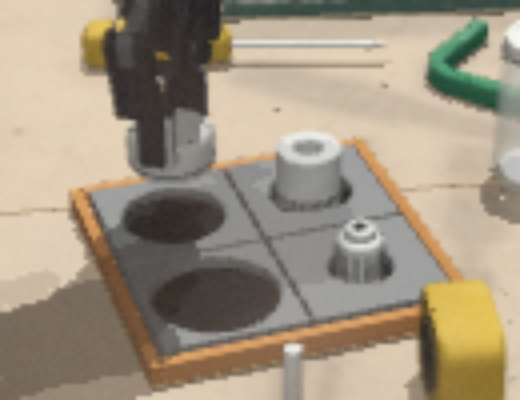

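Disc (crop (172,150)) hangs right above its recess (173,217). Lowering.

Emit:
{"fn": "step_arm", "kwargs": {"deltas": "0.004 -0.005 0.07 0 0 0 0.35; 0.004 -0.005 0.13 0 0 0 0.35; 0.004 -0.005 0.17 0 0 0 0.35; 0.004 -0.005 0.195 0 0 0 0.35; 0.004 -0.005 0.205 0 0 0 0.35; 0.004 -0.005 0.21 0 0 0 0.35; 0.004 -0.005 0.21 0 0 0 0.35"}}

```text
time: 25.18
position: [0.4663, 0.1801, 0.0183]
eef_rot: [[-0.924, 0.382, 0.0], [0.382, 0.924, 0.0], [-0.0, 0.0, -1.0]]
ft_force: [0.9, 0.8, -2.1]
grip_width: 0.0503
grasp_force: 47.5
```

Emit:
{"fn": "step_arm", "kwargs": {"deltas": "0 0 0.003 0 0 0 0.35; 0 0 0.003 0 0 0 0.35"}}

```text
time: 25.42
position: [0.4664, 0.1802, 0.0182]
eef_rot: [[-0.924, 0.382, 0.0], [0.382, 0.924, 0.0], [-0.0, 0.001, -1.0]]
ft_force: [-2.2, -0.7, 8.0]
grip_width: 0.0499
grasp_force: 48.3
```

Floor contact at the expected height. Release.

Emit:
{"fn": "step_arm", "kwargs": {"deltas": "0 0 0 0 0 0 0.62; 0 0 0 0 0 0 0.68; 0 0 0 0 0 0 0.78; 0 0 0 0 0 0 0.8; 0 0 -0.1 0 0 0 0.8; 0 0 -0.3 0 0 0 0.8; 0 0 -0.55 0 0 0 0.9; 0 0 -0.7 0 0 0 1; -0.1 -0.2 -0.8 0 0 0 1; -0.2 -0.5 -0.8 0 0 0 1; -0.3 -0.8 -0.8 0 0 0 1; -0.3 -0.8 -0.8 0 0 0 1"}}

```text
time: 26.92
position: [0.4596, 0.0042, 0.1777]
eef_rot: [[-0.921, 0.39, -0.0], [0.39, 0.921, -0.001], [-0.0, -0.001, -1.0]]
ft_force: [-0.5, 1.2, 0.0]
grip_width: 0.0858
grasp_force: 0.0
```

Run:
```python
from h import *
deltas((.506,-.183,.12))
s=snap("side");t=snap("top")
cv2.imwrite("pics/i.png",np.hstack([cv2.resize(s[0][160:320,210:370],(400,400)),cv2.resize(t[0][165:265,280:380],(400,400))])[:,:,::-1])
np.savez("st.npz",t=t[0],s=s[0],tK=t[1],tT=t[2],sK=s[1],sT=s[2])
```

```text
t 26.93 pos [0.4596 0.0042 0.1777] F [-0.5  1.2  0. ] w 0.0858 gf 0.0
(0.506, -0.183, 0.12) [-0.578 -0.771  0.29 ]
```

View pics/i.png

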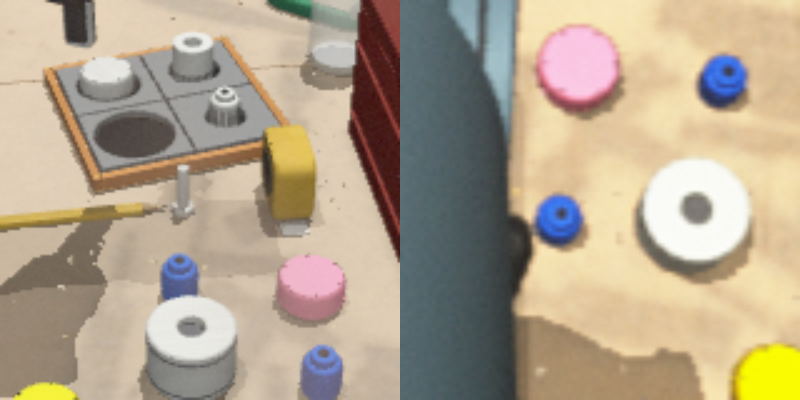

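Disc sits in its recess (crop (108,78)); large driver top circle at top crop (696,210), side (191,328).

Run:
```python
from h import *
f=np.load("st.npz");t=(f['t'],f['tK'],f['tT']);s=(f['s'],f['sK'],f['sT'])
a=(280+296/4-.4,165+209.5/4-.4);b=(210+191*.4-.3,160+329*.4-.3)
print(ray(t,a,.044),ray(s,b,.044),tri([(t,a),(s,b)]))
m=(cv2.cvtColor(t[0],cv2.COLOR_RGB2HSV)[...,1]<30)&(t[0].min(2)>170)
k=np.zeros(m.shape,np.uint8);k[195:240,335:375]=1
c=max(cv2.findContours(m.astype(np.uint8)*k,0,2)[0],key=cv2.contourArea)
print(cv2.minEnclosingCircle(ray(t,c[:,0],.044)[:,:2].astype(np.float32)))
```

```text
[[ 0.50645561 -0.17898723  0.044     ]] [[ 0.50512096 -0.18429995  0.044     ]] [ 0.5064809  -0.17983234  0.03982327]
((0.5069730281829834, -0.17917057871818542), 0.03159133717417717)
```

Emit:
{"fn": "step_arm", "kwargs": {"deltas": "-0.15 -0.2 0 0 0 0 1; -0.3 -0.4 0 0 0 0 1; -0.45 -0.6 0 0 0 0 1; -0.575 -0.765 0.05 0 0 0 1; -0.575 -0.765 0.25 0 0 0 1; -0.575 -0.765 0.25 0 0 0 1; -0.575 -0.765 0.25 0 0 0 1"}}

```text
time: 27.9
position: [0.5092, -0.1746, 0.1282]
eef_rot: [[-0.925, 0.38, 0.0], [0.38, 0.925, 0.0], [-0.0, 0.001, -1.0]]
ft_force: [0.2, 0.0, -0.0]
grip_width: 0.0856
grasp_force: 0.0
```

```bash
python3 -c "
from h import *
deltas((.506,-.181,.014))"
```

```text
t 27.9 pos [ 0.5092 -0.1746  0.1282] F [ 0.2  0.  -0. ] w 0.0856 gf 0.0
(0.506, -0.181, 0.014) [ 0.003 -0.036  0.571]
```

Emit:
{"fn": "step_arm", "kwargs": {"deltas": "0.003 -0.036 0.05 0 0 0 1; 0.003 -0.036 0.15 0 0 0 1; 0.003 -0.036 0.28 0 0 0 1; 0.003 -0.036 0.4 0 0 0 1; 0.003 -0.036 0.5 0 0 0 1; 0.003 -0.036 0.56 0 0 0 1; 0.003 -0.036 0.57 0 0 0 1; 0.003 -0.036 0.57 0 0 0 1"}}

```text
time: 28.9
position: [0.5055, -0.1827, 0.0141]
eef_rot: [[-0.924, 0.382, 0.001], [0.382, 0.924, -0.0], [-0.001, 0.0, -1.0]]
ft_force: [0.9, 1.5, 1.1]
grip_width: 0.0855
grasp_force: 0.0
```

Emit:
{"fn": "step_arm", "kwargs": {"deltas": "0 0 0 0 0 0 0.9; 0 0 0 0 0 0 0.8; 0 0 0 0 0 0 0.7; 0 0 0 0 0 0 0.6; 0 0 0 0 0 0 0.5; 0 0 0 0 0 0 0.5; 0 0 0 0 0 0 0.5", "force": 60}}

```text
time: 29.78
position: [0.5058, -0.1818, 0.0145]
eef_rot: [[-0.924, 0.381, 0.001], [0.381, 0.924, 0.001], [-0.001, 0.001, -1.0]]
ft_force: [-1.1, 1.8, 9.5]
grip_width: 0.0625
grasp_force: 63.9
```

Emit:
{"fn": "step_arm", "kwargs": {"deltas": "0 0 -0.02 0 0 0 0.45; 0 0 -0.08 0 0 0 0.45; 0 0 -0.18 0 0 0 0.45; 0 0 -0.35 0 0 0 0.45; 0.05 0.1 -0.55 0 0 0 0.45; 0.12 0.25 -0.65 0 0 0 0.45; 0.25 0.45 -0.65 0 0 0 0.45; 0.4 0.65 -0.65 0 0 0 0.45; 0.5 0.8 -0.65 0 0 0 0.45; 0.5 0.8 -0.65 0 0 0 0.45; 0.5 0.8 -0.65 0 0 0 0.45"}}

```text
time: 31.15
position: [0.4736, 0.0029, 0.1438]
eef_rot: [[-0.924, 0.382, 0.0], [0.382, 0.924, -0.001], [-0.001, -0.0, -1.0]]
ft_force: [0.8, -0.4, -4.8]
grip_width: 0.0622
grasp_force: 67.2
```

```bash
python3 -c "
from h import *
deltas((.486,.095,.075))
s=snap('side');cv2.imwrite('pics/j.png',s[0][:,:,::-1])"
```

```text
t 31.15 pos [0.4736 0.0029 0.1438] F [ 0.8 -0.4 -4.8] w 0.0622 gf 67.2
(0.486, 0.095, 0.075) [0.119 0.449 0.344]
```

View pics/j.png

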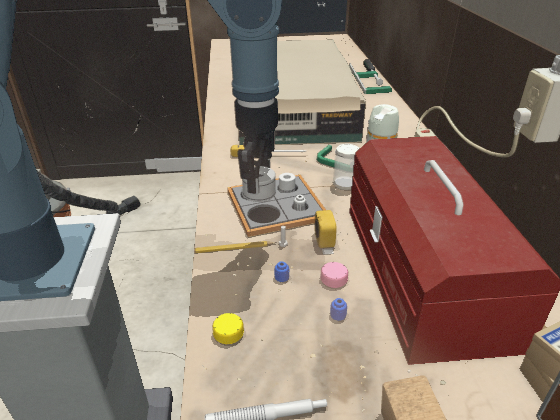

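The large driver is held at about (258,180), other pieces in place. Move over the last recess.

Emit:
{"fn": "step_arm", "kwargs": {"deltas": "0.03 0.1 0 0 0 0 0.45; 0.07 0.25 0 0 0 0 0.45; 0.119 0.4 0 0 0 0 0.45; 0.119 0.449 0 0 0 0 0.45; 0.119 0.449 0.1 0 0 0 0.45; 0.119 0.449 0.22 0 0 0 0.45; 0.119 0.449 0.32 0 0 0 0.45; 0.119 0.449 0.345 0 0 0 0.45; 0.119 0.449 0.345 0 0 0 0.45; 0.119 0.449 0.345 0 0 0 0.45"}}

```text
time: 32.45
position: [0.4867, 0.0954, 0.0753]
eef_rot: [[-0.924, 0.382, 0.001], [0.382, 0.924, 0.0], [-0.001, 0.001, -1.0]]
ft_force: [-0.2, -0.1, -3.7]
grip_width: 0.0625
grasp_force: 67.3
```

```bash
python3 -c "
from h import *
deltas((.486,.095,.0233))
s=snap('side');t=snap('top');cv2.imwrite('pics/k.png',np.hstack([cv2.resize(s[0][150:250,220:320],(400,400)),cv2.resize(t[0][165:265,170:270],(400,400))])[:,:,::-1])"
```

```text
t 32.45 pos [0.4867 0.0954 0.0753] F [-0.2 -0.1 -3.7] w 0.0625 gf 67.3
(0.486, 0.095, 0.0233) [ 0.003 -0.004  0.26 ]
```

View pics/k.png

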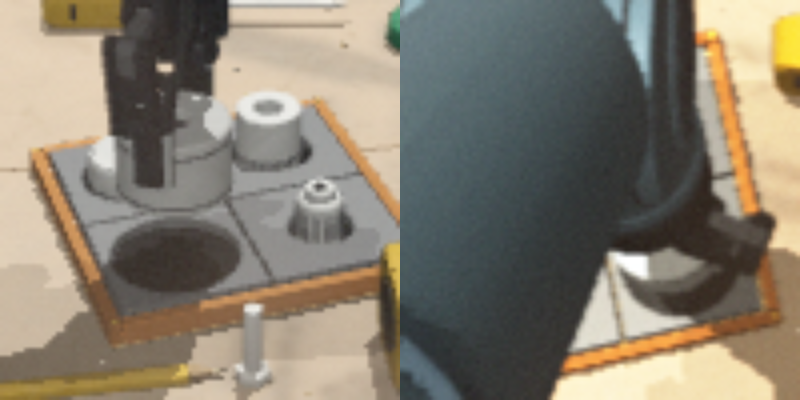

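Driver (crop x≈175) is centred over the recess (175,255). Lowering.

Emit:
{"fn": "step_arm", "kwargs": {"deltas": "0.002 -0.003 0.07 0 0 0 0.45; 0.002 -0.003 0.15 0 0 0 0.45; 0.002 -0.003 0.21 0 0 0 0.45; 0.002 -0.003 0.24 0 0 0 0.45; 0.002 -0.003 0.25 0 0 0 0.45; 0.002 -0.003 0.254 0 0 0 0.45; 0.002 -0.003 0.254 0 0 0 0.45"}}

```text
time: 33.42
position: [0.4857, 0.0954, 0.024]
eef_rot: [[-0.924, 0.382, 0.001], [0.382, 0.924, 0.0], [-0.001, 0.0, -1.0]]
ft_force: [0.9, -0.0, -4.6]
grip_width: 0.0621
grasp_force: 67.3
```

Emit:
{"fn": "step_arm", "kwargs": {"deltas": "0 0 0.003 0 0 0 0.45; 0 0 0.003 0 0 0 0.45"}}

```text
time: 33.67
position: [0.4857, 0.0954, 0.0236]
eef_rot: [[-0.924, 0.382, 0.001], [0.382, 0.924, 0.0], [-0.0, 0.001, -1.0]]
ft_force: [-2.6, -0.5, 1.5]
grip_width: 0.0623
grasp_force: 68.1
```

Emit:
{"fn": "step_arm", "kwargs": {"deltas": "0 0 0.002 0 0 0 0.45; 0 0 0.003 0 0 0 0.45"}}

```text
time: 33.92
position: [0.4857, 0.0954, 0.0235]
eef_rot: [[-0.924, 0.382, 0.0], [0.382, 0.924, 0.001], [-0.0, 0.001, -1.0]]
ft_force: [-3.5, -0.3, 13.3]
grip_width: 0.0624
grasp_force: 69.0
```

Emit:
{"fn": "step_arm", "kwargs": {"deltas": "0 0 0 0 0 0 0.78; 0 0 0 0 0 0 0.85; 0 0 0 0 0 0 0.95; 0 0 0 0 0 0 1; 0 0 0 0 0 0 1; 0 0 -0.1 0 0 0 1; 0 0 -0.3 0 0 0 1; 0 0 -0.55 0 0 0 1; 0 -0.1 -0.8 0 0 0 1; 0 -0.4 -0.9 0 0 0 1; 0 -0.8 -0.9 0 0 0 1; 0 -0.8 -0.9 0 0 0 1"}}

```text
time: 35.42
position: [0.4225, -0.0557, 0.2028]
eef_rot: [[-0.922, 0.387, 0.0], [0.387, 0.922, 0.0], [0.0, 0.0, -1.0]]
ft_force: [-0.4, 0.2, 0.6]
grip_width: 0.0854
grasp_force: 0.0
```

Run:
```python
from h import *
deltas((.5,0,.2))
s=snap("side");t=snap("top")
cv2.imwrite("pics/l.png",np.hstack([cv2.resize(s[0][150:250,220:320],(400,400)),cv2.resize(t[0][165:265,170:270],(400,400))])[:,:,::-1])
```

```text
t 35.42 pos [ 0.4225 -0.0557  0.2028] F [-0.4  0.2  0.6] w 0.0854 gf 0.0
(0.5, 0, 0.2) [-0.25   0.406  0.014]
```

View pics/l.png

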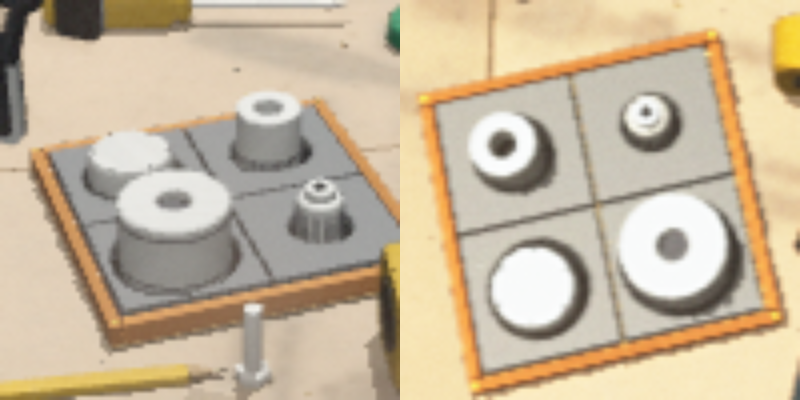

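All four pieces stand upright, each down in its own recess, and the gripper is clear. Settle, then hand in.

Emit:
{"fn": "step_arm", "kwargs": {"deltas": "0 0 0 0 0 0 1; 0 0 0 0 0 0 1; 0 0 0 0 0 0 1"}}

```text
time: 35.9
position: [0.4247, -0.0517, 0.2023]
eef_rot: [[-0.925, 0.38, -0.0], [0.38, 0.925, -0.0], [0.0, -0.0, -1.0]]
ft_force: [-0.3, -0.1, 0.2]
grip_width: 0.0858
grasp_force: 0.0
```

```bash
python3 -c "
from bench import env
print(env.finish_job())"
```

```text
the job is handed in; nothing more can be done
None
```

I took the stack apart from the top and set all four pieces upright in their own recesses, with the gripper open and clear; I handed the job in at about 36 s, and no verdict came back.

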